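Open the test-rig valve by exactly one turn of its handwheel

ROBOT

A 6-joint arm with a two-finger parallel gripper is mounted at the origin on a cart in front of the work surface, level with it; the furniture and walls round the work are solid. World frame = base frame: x ahead of the robot, y to its left, z up, the work surface at z = 0. Lengths are in mm, angles in degrees, forces in N, time in s.
With the tool pointing down it reaches from about 325 to 900 mm from the base axis. Payload 6.1 kg.
Tool frame: the origin (TCP) lies between the finger pads; the fingertips stand 11 mm ahead of it and the grasp point (between the pads) lies 8 mm behind it (r.nose_length is the distance from the TCP to the fingertips, in mm); z points along the fingers, y is the line along which they close (so a half turn about z gives the same grasp; the last joint's range is limited). The gripper opens to 85 mm and grips with 20 to 120 N. Pads are 22 mm wide; open, the fingers measure 114 mm over their backs; the gripper's body (76 mm by 85 mm) begins 54 mm behind the grasp point. The pads swing forward as they close: fully open they stand 13 mm farther back than shut.
Start: joints at [-70.938, 12.628, 87.462, -0, 79.91, -7.225], TCP at [276.787, -560.361, 242.3] pointing down, gripper open.
Joint ranges: [-170.65, 170.65], [-52.31, 119.04], [5.05, 147.46], [-71.25, 251.25], [11.57, 151.72], [-153.62, 153.62]. Speed limits (degrees/s): [147.25, 147.25, 172.46, 180, 180, 180].

INTERFACE

Orientations are given as a 3x3 rotation matrix whose columns are the frame's x, y, z axes.
In Python, from rig import r gives the robot as it stands.
- The arm moves only by the tool drive_tool, never from a script. Its argument "commands" is a list of rows, each a list of 3 entries, a list of its own where there are three numbers: the shift along the tool's x, y, z in mm, then the turn, a rotation vector about the tool's x, y, z in degrees, then the closure, from 0 (fully open) to 1 (shut). A call has 1 to 20 rows; each row is the pose to reach, as a shift and turn from the pose commanded when the call began, along the tool's axes at that moment; what a row does not reach only later rows make up. A row lasts 1/8 s, in which the tool goes at most 62.5 mm and 10.7 degrees, less where a joint would pass 70% of its speed; a pose out of reach is approached as far as the arm can. A call with a gripper value outside its range is refused whole. The fingers move at their own pace and stop on an object; "grip_force" is the grip in N (left out, the last holds). Time passes only in rows, so rows that repeat a pose let the fingers close. It gives the time, the measured TCP pose, the force, the opening and the grip force at its end, in the units of the state.
- r.read_state(): the state, without advancing time (a new reading comes with each control period).
- r.get_image(name): name is "scene" or "side" or "wrist"; returns the picture (384x512x3 uint8, red, green, blue); there is no depth.
- r.get_calibration(name): a dict with "fx", "fy", "cx", "cy" (pixels), "rvec" (rotation vector, rad) and "tvec" (3), from world to camera coordinates, as OpenCV has them. Camera axes: x right, y down, z forward; pixel columns grow to the right and rows downward; lengths in mm; the calibration is good to about 2 mm. The wrist camera is an equidistant fisheye: a pixel r from the principal point sees the ray r / f radians off the axis. A picture is of the moment at which its call begins: read the wrist's pose just before it. get_calibration takes no time and is no camera call; for the wrist camera it gives the pose at the moment of the call.
- r.sign_off(): hands the job in; it is judged then, once.
The state is a dict: "time": time; "joint_positions": joint angles; "dq": joint speeds; "tau": joint torques, N m; "tcp_pos": TCP position; "orientation": TCP orientation; "force": force on the tool from outside, world axes, zero at the start; "wrist_torque": the same for the moment, N m; "width": finger opening in mm; "gripper_force": force on a finger pad.
Only numpy, scipy, OpenCV 4.12 (cv2) and the standard library are available. Lean on these libraries where they do the work, as an engineer would, in place of code of your own. Each camera call takes 0.05 s, during which the arm holds its last target. There are 200 camera calls.

TASK

For the leak test, open the valve whose handwheel has an upright handle on its rim by exactly one turn: with the fingertips, without gripping or shoving hard, push that handle once right round anticlockwise (seen from above), and stop when it is back in line with the fixed pointer it started at, not turning it on past there. Leave the other valve's plain wheel as it is set and do not disturb the loose parts on the bench, then take the hand clear.

Things in the scene. Friction and masses are not known exactly. Their poses are not given: they have to be found in the camera images.
- valve: Brass angle valve with the upright handle on its wheel, on a round steel flange 90 mm across, fixed to the bench. Origin: centre of the flange's underside; z up along the wheel axis; x towards the fixed pointer, where the handle starts. A side outlet reaches 42 mm to -x, 29 to 61 mm high. A flat index arm under the wheel ends in the pointer, at most 109 mm high, 79 mm from the axis.
- handwheel (a joint): Turn of that valve's wheel about its vertical axis, rad. 0 at the start (shut, against its stop); positive = anticlockwise seen from above = opening; one turn is 6.283. It counts on over several turns; no stop marks one turn. About 0.2 N m of friction (4 N at the handle); it stays where it is left.
- spoke_handle: The upright black handle on the rim at the end of one spoke: a rod 15 to 19 mm in diameter and 51 mm tall (115 to 166 mm above the bench), 55 mm from the wheel axis. Origin: centre of its foot, 115 mm above the bench; z up. The grip revolves freely on its own pin, so its yaw says nothing of the wheel.
- handle_top (a point): Centre of the upper end of the upright handle, 166 mm above the bench.
- wheel_hub (a point): Point on the vertical wheel axis in the plane of the rim, 112 mm above the bench. The aluminium wheel has three spokes and a 10 mm thick rim of 55 mm radius (120 mm outside diameter), rim top 117 mm above the bench, top of the hub nut 124 mm.
- pointer_tip (a point): Outer tip of the fixed pointer, 78.5 mm from the wheel axis and 106.5 mm above the bench. At the start, and again after one full turn, the handle lies on the straight line from the wheel axis to it.
- plain_valve: The other valve, of the same make, fixed, without pointer: its smaller wheel has no upright handle. Origin: centre of the 90 mm flange's underside.
- plain_rim (a point): A point on top of the rim of the plain wheel (rim radius 40 mm, four spokes, rim top 117 mm above the bench); shows whether that wheel was turned. It starts at any angle.
- seal_tape: White spool of sealing tape, 52 mm across and 17 mm high, loose. Origin: centre of its underside.
- cap_4: Round ribbed red plastic cap, 30 mm across, 18 mm high, loose. Origin: centre of its underside.
- nipple_4: Brass threaded pipe nipple lying down, 25x40x28 mm, loose. Origin: centre of its underside.
- gauge_loose: Black-cased pressure gauge lying on its back, 81x58x31 mm, loose. Origin: centre of its underside.
- ball_valve_1: Small ball valve with a flat red lever, 33x110x51 mm, loose. Origin: centre of its underside.
Not all that is in view belongs to the job. Leave any red look-alike of the valve alone.

How it is judged (in metres and radians):
On the way, in this order (a step that is already met when the one before it is completed fails the run):
1. the fingers push the upright handle through the first half turn, anticlockwise (value of joint handwheel between 1 and 3.1 rad and contact force between the fingers and spoke_handle above 0.3 N), for 0.05 s.
2. the fingers push the upright handle on through the second half turn (value of joint handwheel between 3.6 and 6.45 rad and contact force between the fingers and spoke_handle above 0.3 N), for 0.05 s.
At the end, for the whole second after the job is handed in: The handwheel has been opened by exactly one turn (6.283 rad, within 0.2 rad or 11 degrees), so that its handle is in line with the pointer again, and is at rest; the plain wheel's rim is within 12 mm and every loose part within 30 mm of where it was (value of joint handwheel between 6.083 and 6.483 rad and velocity of joint handwheel between -0.05 and 0.05 rad/s and distance of plain_rim from where it was at the start of the episode below 0.012 m and distance of each of seal_tape, cap_4, nipple_4, gauge_loose, ball_valve_1 from where it was at the start of the episode below 0.03 m); the robot touches nothing.
It fails at once if the handle is gripped or shoved hard (more than 30 N between fingers and handle) (contact force between the fingers and spoke_handle above 30 N).
It fails at once if the wheel is turned well past one turn (by more than 0.5 rad) (value of joint handwheel above 6.783 rad).
It fails at once if the plain wheel is turned (rim moved more than 12 mm) (distance of plain_rim from where it was at the start of the episode above 0.012 m).
It fails at once if a loose part is lifted or knocked more than 30 mm away (distance of any of seal_tape, cap_4, nipple_4, gauge_loose, ball_valve_1 from where it was at the start of the episode above 0.03 m).
It also fails if it takes over 51 s, if anything falls off the work surface, if the arm or the gripper's body presses on something with over 40 N, if the wrist force passes 120 N, or if a joint passes its speed limit or range.

## Working session

There is one attempt and no reset: what is moved stays moved. The work goes in short steps, Python scripts to look and compute and a tool call to move; the robot and the scene stay as the last step left them, time stands still between calls to the robot, and variables do not carry over. Pictures are saved under pics/ and viewed, at most 13 in all, crops included, and the job is handed in when it is done.

Besides the shell and the picture viewer there is one more tool, called after "Request:" as name([rows], argument=value, ...), one row to a line, values as JSON. drive_tool: Moves the arm, as the interface text tells. Its arguments: {"type":"object","properties":{"commands":{"type":"array"},"grip_force":{"type":"number"}},"required":["commands"]}

```bash
mkdir -p pics; python3 - <<'E'
from rig import r
import cv2,numpy as np
s=r.read_state();print(s)
ims=[]
for n in("scene","side"):
    c=r.get_calibration(n);print(n,c)
    im=r.get_image(n);cv2.imwrite(f"pics/{n}0.png",im[:,:,::-1])
im=r.get_image("wrist");print(r.get_calibration("wrist"));cv2.imwrite("pics/wrist0.png",im[:,:,::-1])
E
```

```text
{'time': 0.0, 'joint_positions': array([-7.09388150e+01,  1.26759995e+01,  8.75268697e+01,  5.13232086e-04,
        7.99091656e+01, -7.22439635e+00]), 'dq': array([-0.07268031,  0.05643763,  0.02689342,  0.08220855,  0.00163557,
       -0.08927604]), 'tau': array([-1.93879903e-03, -4.96914661e+01, -3.89394951e+01, -4.24241243e-04,
        1.11596109e-02,  1.25189544e-05]), 'tcp_pos': array([ 276.59042926, -559.81240714,  241.18081348]), 'orientation': array([[ 8.96598682e-01,  4.42843547e-01, -6.30246504e-04],
       [ 4.42843922e-01, -8.96596807e-01,  1.85104312e-03],
       [ 2.54645500e-04, -1.93874366e-03, -9.99998088e-01]]), 'force': array([ 0.80138508, -0.02735178,  0.97750235]), 'wrist_torque': array([-0.02022036,  0.01097728,  0.02578543]), 'gripper_force': 0.0, 'width': 85.45589302672755}
scene {'fx': 476.94609834071935, 'fy': 476.94609834071935, 'cx': 252.34728500097484, 'cy': 199.39778991914184, 'rvec': array([ 1.95307492,  1.2979891 , -0.58881261]), 'tvec': array([  73.03347992, -282.88478976, 1814.00064308])}
side {'fx': 371.97699935146966, 'fy': 371.97699935146966, 'cx': 249.3600688709582, 'cy': 196.77692301698264, 'rvec': array([ 2.0873937 ,  1.76285757, -0.46004622]), 'tvec': array([ 213.24926407, -446.33599246, 1459.59199654])}
{'fx': 297.3186396354542, 'fy': 297.3186396354542, 'cx': 258.7816022787498, 'cy': 188.27462214301482, 'rvec': array([-2.44291254,  1.51722484,  0.23357112]), 'tvec': array([-624.59881902,  -38.3184543 ,  379.66344796])}
```

View pics/scene0.png

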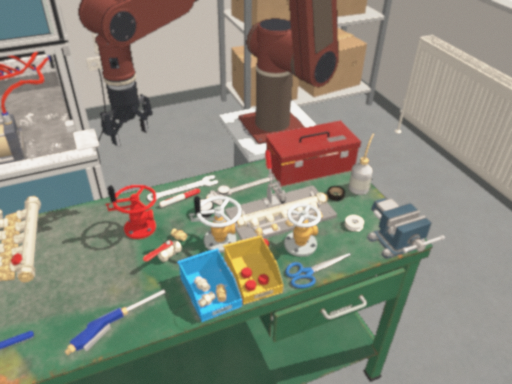

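View pics/side0.png

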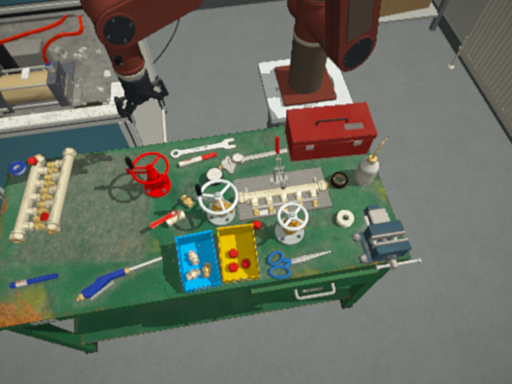

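The target valve's wheel is at about scene (219,211) and side (217,195), with the black handle at its left (197,205 / 200,191). The red look-alike is to its left and the plain valve to its right. Next I'll zoom in.

```bash
python3 - <<'E'
import cv2,numpy as np
a=cv2.imread("pics/scene0.png")[170:260,170:270];b=cv2.imread("pics/side0.png")[155:245,170:270]
v=np.hstack([cv2.resize(x,None,fx=4,fy=4,interpolation=cv2.INTER_CUBIC) for x in(a,b)]);cv2.imwrite("pics/z0.png",v)
E
```

```text
(no output)
```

View pics/z0.png

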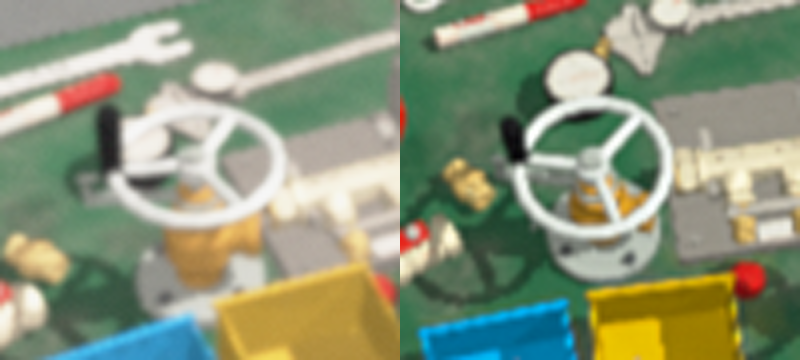

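```bash
cat > h.py <<'E'
from rig import r
import cv2,numpy as np
def ray(n,p,c=None):
    c=c or r.get_calibration(n);R=cv2.Rodrigues(c["rvec"])[0];o=-R.T@c["tvec"]
    x=(np.array(p,float)-[c["cx"],c["cy"]])/c["fx"]
    if n=="wrist":
        t=np.hypot(*x);d=np.r_[x/t*np.sin(t),np.cos(t)] if t else np.r_[0,0,1.]
    else: d=np.r_[x,1]
    return o,R.T@d
def onz(n,p,z,c=None):
    o,d=ray(n,p,c);return (o+d*(z-o[2])/d[2]).round(1)
E
python3 - <<'E'
from h import *
for k,z,a,b in[("hub",117,(219.3,210.8),(218.5,197)),("top",166,(196.5,197),(198,186.3)),("ptr",106,(190.5,217.5),(194.5,196)),("plain",117,(303.5,214),(291.5,216)),("tape",17,(207,208),(214,175)),("nipple",14,(179,234),(187,201))]:
    print(k,onz("scene",a,z),onz("side",b,z))
for n in("scene","side"):
  o,d=ray(n,(250,200));print(n,o,d)
E
```

```text
hub [ 511.9 -393.9  117. ] [ 512.8 -392.   117. ]
top [ 491.9 -447.2  166. ] [ 496. -444.  166.]
ptr [ 496.3 -469.1  106. ] [ 491.3 -461.9  106. ]
plain [ 607.9 -193.8  117. ] [ 609.1 -195.3  117. ]
tape [ 379.  -387.8   17. ] [ 372.  -397.8   17. ]
nipple [ 450.7 -495.4   14. ] [ 453.1 -495.5   14. ]
scene [1409.43361374 -691.99984736  954.24793753] [-0.70078795  0.30137136 -0.64660449]
side [1040.78331084 -377.91623021 1071.93716513] [-0.46453513  0.06938925 -0.88287614]
```

Request:
drive_tool([
  [[25,-4,0],[0,0,0],0.3],
  [[60,-10,0],[0,0,0],0.6],
  [[100,-17,0],[0,0,0],1],
  [[140,-24,0],[0,0,0],1],
  [[180,-31,0],[0,0,0],1],
  [[210,-36,0],[0,0,0],1],
  [[230,-39,0],[0,0,0],1],
  [[230,-39,0],[0,0,0],1],
  [[230,-39,0],[0,0,0],1],
], grip_force=20)

```text
time: 1.27
tcp_pos: [465.0, -424.2, 242.1]
orientation: [[0.897, 0.442, -0.001], [0.442, -0.897, -0.0], [-0.001, -0.0, -1.0]]
force: [0.0, 0.5, 0.2]
width: -0.2
gripper_force: 0.0
```

```bash
python3 - <<'E'
from h import *
s=r.read_state();print(s["time"],s["tcp_pos"],s["width"],r.nose_length,s["force"])
c=r.get_calibration("wrist");im=r.get_image("wrist");print(ray("wrist",(c["cx"],c["cy"]),c))
cv2.imwrite("pics/w1.png",cv2.resize(im[:,:,::-1],None,fx=1.5,fy=1.5));np.save("c1.npy",c,allow_pickle=True)
E
```

```text
1.275 [ 464.99757843 -424.15844272  242.13425526] -0.19187796365089088 11.0 [0.04295063 0.48919401 0.21087254]
(array([ 534.18428836, -390.48332958,  373.48332533]), array([-0.26844661, -0.13233754, -0.95416099]))
```

View pics/w1.png

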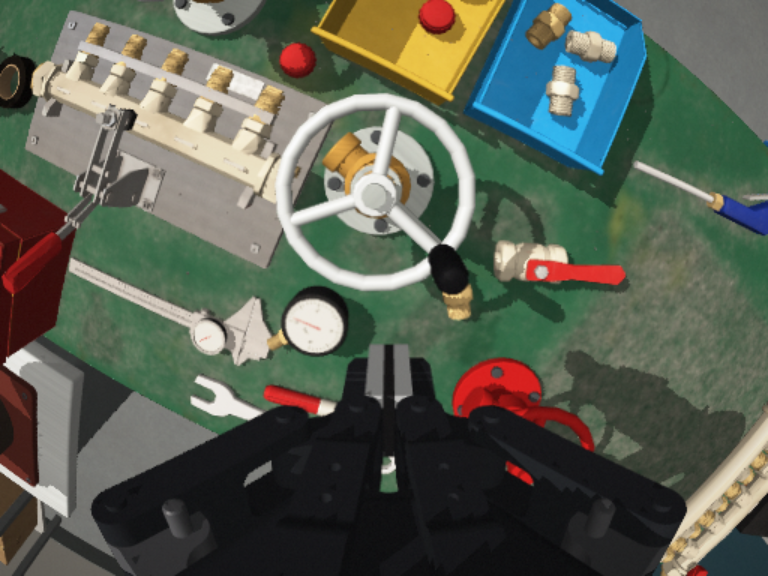

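The wheel centre is at about (376,193) in this 1.5x view, with the handle from its foot at (444,253) to its top at (452,277). The shut fingertips are at (390,365).

```bash
python3 - <<'E'
from h import *
c=np.load("c1.npy",allow_pickle=True).item()
for k,z,p in[("rimctr",117,(376,192)),("nut",124,(375,194)),("top",166,(451,277)),("foot",117,(443,251)),("spoke",117,(415,224)),("lookalike",117,(550,440))]:
    q=onz("wrist",np.array(p)/1.5,z,c);print(k,q,np.degrees(np.arctan2(q[1]+393,q[0]-512)))
im=cv2.imread("pics/w1.png");p=[]
for a in np.arange(0,360,45):pass
w=cv2.inRange(im,(190,190,190),(255,255,255));cs,_=cv2.findContours(w,cv2.RETR_EXTERNAL,cv2.CHAIN_APPROX_NONE)
b=max((x for x in cs if cv2.boundingRect(x)[2]>120 and cv2.boundingRect(x)[3]>120),key=len,default=None)
if b is not None:
    print(cv2.boundingRect(b));P=np.array([onz("wrist",q[0]/1.5,115,c)[:2] for q in b],np.float32);print(cv2.minEnclosingCircle(P))
E
```

```text
rimctr [ 507.7 -395.7  117. ] -147.87500155961266
nut [ 507.2 -395.6  124. ] -151.5570713756365
top [ 491.9 -445.6  166. ] -110.91332044448001
foot [ 494.  -446.6  117. ] -108.56312708674555
spoke [ 500.9 -424.3  117. ] -109.52616504818465
lookalike [ 404.6 -590.   117. ] -118.59823178406086
(263, 94, 209, 195)
((504.5948486328125, -391.046875), 61.8468017578125)
```

Request:
drive_tool([
  [[0,0,20],[0,0,0],1],
  [[0,0,45],[0,0,0],1],
  [[0,0,70],[0,0,0],1],
  [[0,0,90],[0,0,0],1],
  [[0,0,97],[0,0,0],1],
  [[0,0,97],[0,0,0],1],
])

```text
time: 2.08
tcp_pos: [465.5, -423.5, 144.8]
orientation: [[0.897, 0.443, -0.001], [0.443, -0.897, 0.001], [-0.0, -0.001, -1.0]]
force: [0.0, 0.3, 0.5]
width: 0.1
gripper_force: 0.0
```

```bash
cat >> h.py <<'E'
def rows(a,b,n,R=55):
    P=lambda t:np.array([R*np.cos(np.radians(t-26.25)),-R*np.sin(np.radians(t-26.25))])
    return [[int(round(v)) for v in P(t)-P(a)] for t in np.linspace(a,b,n+1)[1:]]
E
python3 - <<'E'
from h import *
s=r.read_state();print(s["time"],s["tcp_pos"],s["force"])
for a,b in[(-148,-108),(-108,-18),(-18,72),(72,162)]:print(a,b,rows(a,b,20))
E
```

```text
2.075 [ 465.4617141  -423.5125255   144.77917762] [0.024268   0.28504653 0.47223671]
-148 -108 [[0, 2], [1, 4], [1, 6], [1, 8], [2, 9], [2, 11], [3, 13], [4, 15], [4, 17], [5, 18], [6, 20], [7, 22], [8, 23], [9, 25], [10, 27], [11, 28], [12, 30], [14, 31], [15, 33], [16, 34]]
-108 -18 [[3, 3], [7, 6], [10, 8], [14, 10], [18, 12], [22, 13], [26, 14], [30, 15], [35, 15], [39, 16], [43, 15], [48, 15], [52, 14], [56, 13], [60, 11], [64, 9], [68, 7], [71, 5], [75, 2], [78, -1]]
-18 72 [[3, -3], [6, -7], [8, -10], [10, -14], [12, -18], [13, -22], [14, -26], [15, -30], [15, -35], [16, -39], [15, -43], [15, -48], [14, -52], [13, -56], [11, -60], [9, -64], [7, -68], [5, -71], [2, -75], [-1, -78]]
72 162 [[-3, -3], [-7, -6], [-10, -8], [-14, -10], [-18, -12], [-22, -13], [-26, -14], [-30, -15], [-35, -15], [-39, -16], [-43, -15], [-48, -15], [-52, -14], [-56, -13], [-60, -11], [-64, -9], [-68, -7], [-71, -5], [-75, -2], [-78, 1]]
```

Request:
drive_tool([
  [[0,2,0],[0,0,0],1],
  [[1,4,0],[0,0,0],1],
  [[1,6,0],[0,0,0],1],
  [[1,8,0],[0,0,0],1],
  [[2,9,0],[0,0,0],1],
  [[2,11,0],[0,0,0],1],
  [[3,13,0],[0,0,0],1],
  [[4,15,0],[0,0,0],1],
  [[4,17,0],[0,0,0],1],
  [[5,18,0],[0,0,0],1],
  [[6,20,0],[0,0,0],1],
  [[7,22,0],[0,0,0],1],
  [[8,23,0],[0,0,0],1],
  [[9,25,0],[0,0,0],1],
  [[10,27,0],[0,0,0],1],
  [[11,28,0],[0,0,0],1],
  [[12,30,0],[0,0,0],1],
  [[14,31,0],[0,0,0],1],
  [[15,33,0],[0,0,0],1],
  [[16,34,0],[0,0,0],1],
])

```text
time: 4.58
tcp_pos: [495.2, -447.0, 145.2]
orientation: [[0.897, 0.443, -0.0], [0.443, -0.897, -0.0], [-0.0, 0.0, -1.0]]
force: [-3.4, 1.2, 0.4]
width: -0.0
gripper_force: 2.0
```

```bash
python3 - <<'E'
from h import *
s=r.read_state();print(s["time"],s["tcp_pos"],s["force"])
im=r.get_image("wrist");cv2.imwrite("pics/w2.png",im[:,:,::-1])
E
```

```text
4.575 [ 495.24486982 -447.02317215  145.2185647 ] [-3.36651389  1.21507034  0.40410092]
```

View pics/w2.png

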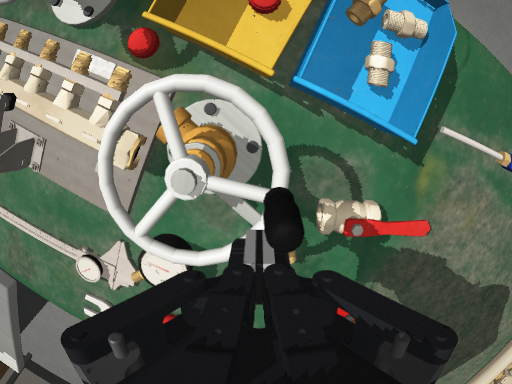

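The fingers at (260,250) are pushing the handle at (283,220). The handle has left the pointer and the force is about 3.6 N, so I'll carry on round.

Request:
drive_tool([
  [[3,3,0],[0,0,0],1],
  [[7,6,0],[0,0,0],1],
  [[10,8,0],[0,0,0],1],
  [[14,10,0],[0,0,0],1],
  [[18,12,0],[0,0,0],1],
  [[22,13,0],[0,0,0],1],
  [[26,14,0],[0,0,0],1],
  [[30,15,0],[0,0,0],1],
  [[35,15,0],[0,0,0],1],
  [[39,16,0],[0,0,0],1],
  [[43,15,0],[0,0,0],1],
  [[48,15,0],[0,0,0],1],
  [[52,14,0],[0,0,0],1],
  [[56,13,0],[0,0,0],1],
  [[60,11,0],[0,0,0],1],
  [[64,9,0],[0,0,0],1],
  [[68,7,0],[0,0,0],1],
  [[71,5,0],[0,0,0],1],
  [[75,2,0],[0,0,0],1],
  [[78,-1,0],[0,0,0],1],
])

```text
time: 7.12
tcp_pos: [565.3, -411.1, 145.5]
orientation: [[0.897, 0.443, 0.001], [0.443, -0.897, -0.0], [0.001, 0.001, -1.0]]
force: [0.9, -3.5, -0.3]
width: -0.2
gripper_force: 2.0
```

```bash
python3 - <<'E'
from h import *
s=r.read_state();p=s["tcp_pos"][:2]-[510,-394];print(s["time"],np.hypot(*p),np.degrees(np.arctan2(p[1],p[0])),s["force"])
im=r.get_image("wrist");cv2.imwrite("pics/w3.png",im[:,:,::-1])
E
```

```text
7.125 57.89757313315878 -17.22304157639331 [ 0.86791627 -3.47254352 -0.31097257]
```

View pics/w3.png

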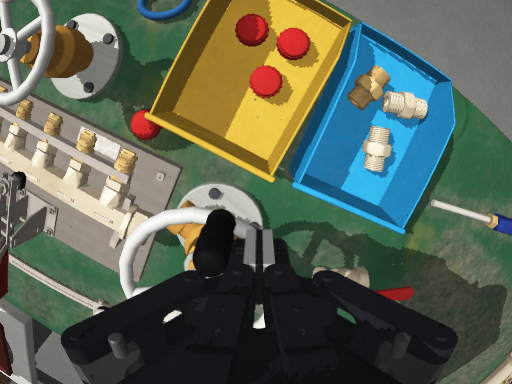

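The handle at (213,240) is still ahead of the fingers at (260,245), with about 3.6 N of force. I'll do the next quarter with a slight inward correction.

Request:
drive_tool([
  [[3,-4,0],[0,0,0],1],
  [[5,-8,0],[0,0,0],1],
  [[7,-11,0],[0,0,0],1],
  [[9,-15,0],[0,0,0],1],
  [[11,-19,0],[0,0,0],1],
  [[12,-23,0],[0,0,0],1],
  [[12,-27,0],[0,0,0],1],
  [[13,-31,0],[0,0,0],1],
  [[13,-36,0],[0,0,0],1],
  [[14,-40,0],[0,0,0],1],
  [[13,-44,0],[0,0,0],1],
  [[13,-49,0],[0,0,0],1],
  [[12,-53,0],[0,0,0],1],
  [[11,-57,0],[0,0,0],1],
  [[9,-61,0],[0,0,0],1],
  [[7,-65,0],[0,0,0],1],
  [[5,-69,0],[0,0,0],1],
  [[2,-72,0],[0,0,0],1],
  [[-1,-76,0],[0,0,0],1],
  [[-4,-79,0],[0,0,0],1],
])

```text
time: 9.68
tcp_pos: [525.7, -342.4, 145.3]
orientation: [[0.897, 0.443, -0.0], [0.443, -0.897, 0.0], [-0.0, -0.0, -1.0]]
force: [2.8, -1.4, 0.3]
width: -0.0
gripper_force: 2.1
```

```bash
python3 - <<'E'
from h import *
s=r.read_state();p=s["tcp_pos"][:2]-[510,-394];print(s["time"],np.hypot(*p),np.degrees(np.arctan2(p[1],p[0])),s["force"])
im=r.get_image("wrist");cv2.imwrite("pics/w4.png",im[:,:,::-1])
E
```

```text
9.675 53.93185707016272 73.11321939631463 [ 2.83075199 -1.35865289  0.26680604]
```

View pics/w4.png

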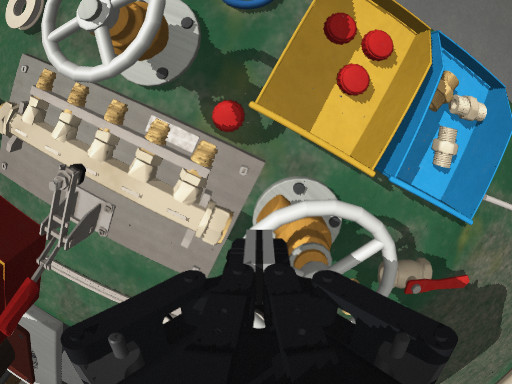

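The fingers hide the handle in this view, but the steady 3.1 N shows it is still being pushed. On to the third quarter.

Request:
drive_tool([
  [[-3,-3,0],[0,0,0],1],
  [[-7,-6,0],[0,0,0],1],
  [[-10,-8,0],[0,0,0],1],
  [[-14,-10,0],[0,0,0],1],
  [[-18,-12,0],[0,0,0],1],
  [[-22,-13,0],[0,0,0],1],
  [[-26,-14,0],[0,0,0],1],
  [[-30,-15,0],[0,0,0],1],
  [[-35,-15,0],[0,0,0],1],
  [[-39,-16,0],[0,0,0],1],
  [[-43,-15,0],[0,0,0],1],
  [[-48,-15,0],[0,0,0],1],
  [[-52,-14,0],[0,0,0],1],
  [[-56,-13,0],[0,0,0],1],
  [[-60,-11,0],[0,0,0],1],
  [[-64,-9,0],[0,0,0],1],
  [[-68,-7,0],[0,0,0],1],
  [[-71,-5,0],[0,0,0],1],
  [[-74,-2,0],[0,0,0],1],
  [[-77,1,0],[0,0,0],1],
])

```text
time: 12.22
tcp_pos: [457.8, -377.5, 145.2]
orientation: [[0.897, 0.443, 0.001], [0.443, -0.897, 0.0], [0.001, 0.0, -1.0]]
force: [6.0, 5.4, -1.5]
width: 0.1
gripper_force: 3.6
```

```bash
python3 - <<'E'
from h import *
s=r.read_state();p=s["tcp_pos"][:2]-[510,-394];print(s["time"],np.hypot(*p),np.degrees(np.arctan2(p[1],p[0])),s["force"])
im=r.get_image("wrist");cv2.imwrite("pics/w5.png",im[:,:,::-1]);print(rows(162,216,20))
E
```

```text
12.225 54.783181588820575 162.45746138867327 [ 5.9828255   5.35344141 -1.5381633 ]
[[-2, 2], [-3, 4], [-5, 6], [-6, 8], [-8, 10], [-9, 13], [-10, 15], [-11, 17], [-12, 20], [-13, 22], [-14, 25], [-14, 27], [-15, 30], [-15, 32], [-15, 35], [-16, 37], [-16, 40], [-15, 43], [-15, 45], [-15, 48]]
```

View pics/w5.png

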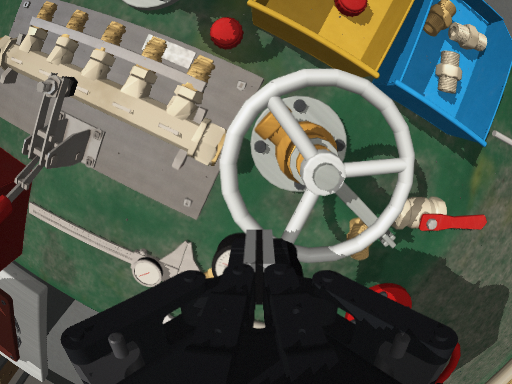

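The spoke towards (298,245) carries the handle, which sits beside the fingertips at (285,260). It is about 65° short of the pointer arm at (388,240). I'll go on slowly and slightly further outward.

Request:
drive_tool([
  [[-3,2,0],[0,0,0],1],
  [[-5,3,0],[0,0,0],1],
  [[-7,5,0],[0,0,0],1],
  [[-8,7,0],[0,0,0],1],
  [[-10,9,0],[0,0,0],1],
  [[-11,11,0],[0,0,0],1],
  [[-12,14,0],[0,0,0],1],
  [[-13,16,0],[0,0,0],1],
  [[-14,19,0],[0,0,0],1],
  [[-15,21,0],[0,0,0],1],
  [[-16,24,0],[0,0,0],1],
  [[-16,27,0],[0,0,0],1],
])

```text
time: 13.78
tcp_pos: [454.9, -408.9, 145.1]
orientation: [[0.897, 0.443, -0.0], [0.443, -0.897, 0.0], [-0.0, -0.0, -1.0]]
force: [-0.6, 3.5, -1.4]
width: 0.2
gripper_force: 2.0
```

```bash
python3 - <<'E'
from h import *
s=r.read_state();p=s["tcp_pos"][:2]-[510,-394];print(s["time"],np.hypot(*p),np.degrees(np.arctan2(p[1],p[0])),s["force"])
c=r.get_calibration("wrist");im=r.get_image("wrist");cv2.imwrite("pics/w6.png",im[:,:,::-1]);np.save("c6.npy",c,allow_pickle=True)
E
```

```text
13.775 57.055236968258875 -164.88125332526891 [-0.63620317  3.49561112 -1.4469426 ]
```

View pics/w6.png

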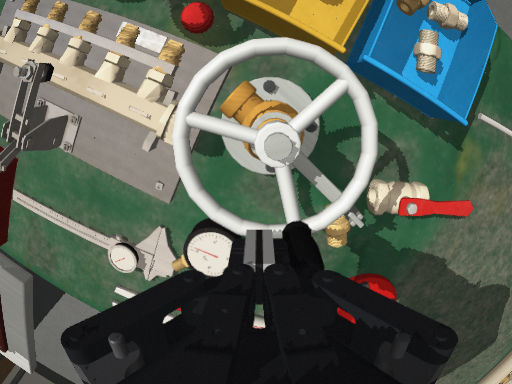

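The handle at (298,240) is now on the right-hand (+y) side of the fingers, and the pointer tip is at (358,221). I'll measure the angle still to go.

```bash
python3 - <<'E'
from h import *
c=np.load("c6.npy",allow_pickle=True).item()
h=onz("wrist",(278,146),124,c);sp=onz("wrist",(288,200),115,c);p=onz("wrist",(358,220),106.5,c);p2=onz("wrist",(325,188),106.5,c)
A=lambda q:np.degrees(np.arctan2(*(q-h)[[1,0]]))
print(h,sp,p,p2,A(sp),A(p),A(p2))
H=np.array([510,-394,0]);h=H;print(A(sp),A(p),A(p2))
E
```

```text
[ 506.2 -395.1  124. ] [ 479.8 -415.9  115. ] [ 485.5 -465.9  106.5] [ 494.3 -434.9  106.5] -141.7661748225531 -106.29748843788798 -106.64640055101714
-144.051670801366 -108.81659699692517 -110.99995234216634
```

Request:
drive_tool([
  [[0,2,0],[0,0,0],1],
  [[0,4,0],[0,0,0],1],
  [[0,6,0],[0,0,0],1],
  [[0,8,0],[0,0,0],1],
  [[0,10,0],[0,0,0],1],
  [[0,12,0],[0,0,0],1],
  [[0,14,0],[0,0,0],1],
  [[0,16,0],[0,0,0],1],
  [[1,18,0],[0,0,0],1],
  [[1,20,0],[0,0,0],1],
  [[2,22,0],[0,0,0],1],
  [[2,24,0],[0,0,0],1],
  [[3,26,0],[0,0,0],1],
  [[4,28,0],[0,0,0],1],
  [[4,29,0],[0,0,0],1],
])

```text
time: 15.7
tcp_pos: [471.5, -433.3, 145.3]
orientation: [[0.897, 0.443, -0.0], [0.443, -0.897, -0.0], [-0.0, 0.0, -1.0]]
force: [-2.7, 3.1, -2.0]
width: 0.2
gripper_force: 2.1
```

```bash
python3 - <<'E'
from h import *
s=r.read_state();p=s["tcp_pos"][:2]-[510,-394];print(s["time"],np.hypot(*p),np.degrees(np.arctan2(p[1],p[0])),s["force"])
c=r.get_calibration("wrist");im=r.get_image("wrist");cv2.imwrite("pics/w7.png",cv2.resize(im[60:300,160:420,::-1],None,fx=2.5,fy=2.5));np.save("c7.npy",c,allow_pickle=True)
E
```

```text
15.7 54.99053114128934 -134.42245080211262 [-2.7487568   3.14117143 -2.03327687]
```

View pics/w7.png

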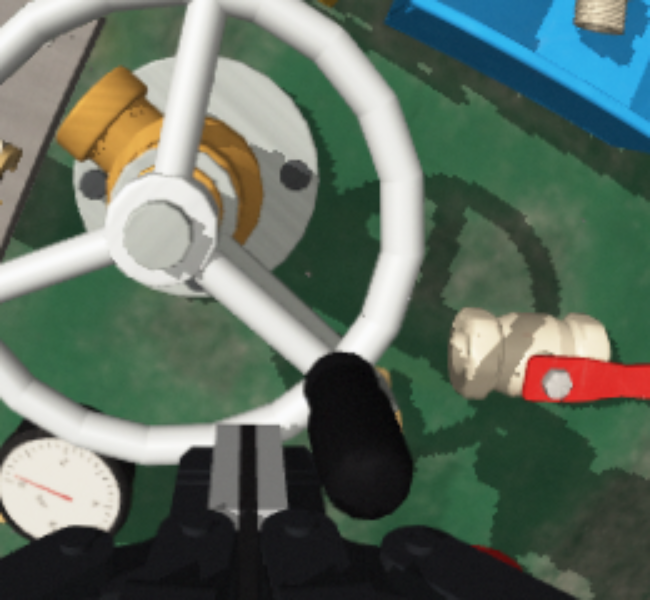

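The spoke has come round almost over the index arm, whose edge still shows to its right at about (310,310).

```bash
python3 - <<'E'
from h import *
c=np.load("c7.npy",allow_pickle=True).item()
f=lambda p,z:onz("wrist",np.array(p)/2.5+[160,60],z,c)
n=f((157,235),124)
for p,z in[((215,264),113),((321,362),113),((362,500),166),((340,347),106)]:
    q=f(p,z);print(q,np.degrees(np.arctan2(q[1]-n[1],q[0]-n[0])))
a,b=f((215,264),113),f((321,362),113);d=b-a;print(n,"spoke dir",np.degrees(np.arctan2(d[1],d[0])))
c=np.load("c1.npy",allow_pickle=True).item();a,b=[onz("wrist",np.array(p)/1.5,113,c) for p in((393,208),(432,243))];d=b-a;print("start dir",np.degrees(np.arctan2(d[1],d[0])))
E
```

```text
[ 503.5 -409.9  113. ] -101.00354085174958
[ 493.2 -442.5  113. ] -105.57439800919639
[ 489.1 -447.4  166. ] -108.33553461468308
[ 496.7 -446.7  106. ] -100.61965527615517
[ 506.3 -395.5  124. ] spoke dir -107.53397938063738
start dir -105.67029824420264
```

By the spoke and the handle top, the handle is about 2° short of its start, well inside the 11° tolerance. I'll back off along -y and lift clear.

Request:
drive_tool([
  [[0,-4,0],[0,0,0],1],
  [[0,-10,0],[0,0,0],1],
  [[0,-14,0],[0,0,0],1],
  [[0,-14,-20],[0,0,0],1],
  [[0,-14,-50],[0,0,0],1],
  [[0,-14,-85],[0,0,0],1],
  [[0,-14,-97],[0,0,0],1],
  [[-10,-14,-97],[0,0,0],1],
  [[-10,-14,-97],[0,0,0],1],
  [[-10,-14,-97],[0,0,0],1],
])

```text
time: 17.0
tcp_pos: [455.6, -424.4, 240.5]
orientation: [[0.897, 0.442, -0.002], [0.442, -0.897, 0.002], [-0.001, -0.003, -1.0]]
force: [-0.2, -0.2, -1.6]
width: -0.2
gripper_force: 0.0
```

```bash
python3 - <<'E'
from h import *
s=r.read_state();print(s["time"],s["tcp_pos"],s["force"])
im=r.get_image("wrist");a=cv2.resize(im[:,:,::-1],None,fx=1.5,fy=1.5)
c=r.get_calibration("wrist");np.save("c8.npy",c,allow_pickle=True)
v=np.hstack([cv2.imread("pics/w1.png")[60:340,220:600],a[60:340,220:600]]);cv2.imwrite("pics/cmp.png",v)
E
```

```text
17.0 [ 455.56675735 -424.35975664  240.51176706] [-0.22303743 -0.24724424 -1.56510951]
```

View pics/cmp.png

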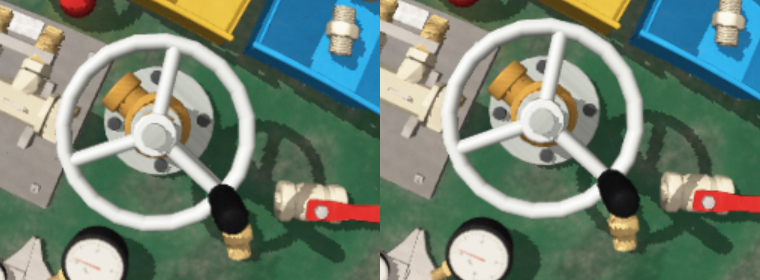

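The before and after views match: nut to handle foot is at 41° in one and 42° in the other. The loose parts are unmoved and the hand is clear.

```bash
python3 -c "
from rig import r
print(r.sign_off())"
```

```text
the job is handed in; nothing more can be done
None
```

I pushed the handle once right round anticlockwise and stopped it in line with the pointer, to within about 2° by the camera. The measured force never read above about 8 N. The hand is clear and the job is handed in; the hand-in call returned no verdict.

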